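# Find the deepest bore with the depth rod

## Task

Take the red-handled depth rod from its rest and find the deepest of the four bores in the sprung brass block: push the rod gently down a bore until it bottoms, and judge the depth by the length left showing. Leave the rod standing in the deepest bore, pushed fully to the bottom, and let go; do not press the block far down on its springs and leave the other things on the bench alone.

Things in the scene. Friction and masses are not known exactly. Their poses are not given: they have to be found in the camera images.
- rod: the depth rod, upright in the rest at the start: 120 mm long, 70 g. Origin at the centre of its lower tip, z up along it. Steel shank 10 mm thick from 0 to 75 mm, tip chamfered to 6.4 mm over 3 mm; round red handle 15 mm thick from 75 to 120 mm. Black rings on the shank 26, 34 and 42 mm from the tip: with the rod bottomed, the ring level with the block's top tells the depth
- rod_tip (a point): the centre of the depth rod's lower tip (same point as the origin of the rod)
- rest: black tool rest, fixed: part with the holes 50 x 130 mm, 40 mm tall; a 14 mm high foot beyond it (out to local x = 93 mm) carries three white cups, 24 mm tall to the bench. Origin under the centre of the tall part. The rod's hole is at local y = +40 mm, the black probe's at y = -40 mm; each 12 mm wide, 30 mm deep, floor 10 mm above the bench
- hole_a (a point): centre of the mouth, in the brass block's top face, of the first of its four bores; z up, y along the row (bores 32 mm apart along local y, this one at the +y end). The bores look alike, 11 mm wide, mouths countersunk by 3 mm. One is 26 mm deep, two 34 mm, one 42 mm, in an order that changes from run to run
- hole_b (a point): centre of the mouth, in the brass block's top face, of the second of its four bores; z up, y along the row. In each bore a sprung steel ball in the wall, 12 mm below the mouth, grips the rod: it does not drop by itself but must be pushed down, and pulled out, against a drag of about 4 to 8 N, briefly up to 12 N as the tip passes the ball
- hole_c (a point): centre of the mouth, in the brass block's top face, of the third of its four bores; z up, y along the row
- hole_d (a point): centre of the mouth, in the brass block's top face, of the last of its four bores; z up, y along the row (local -y end)
- block (a joint): how far the brass block (46 x 126 mm, 54 mm tall, top 78 mm above the bench when not pressed) is pressed down on its springs, m: 0 at rest, at most 0.012. It yields from about 3.5 N and then gives 1 mm per 2.5 N, and springs back. Over 6 mm (about 18 N) is too hard. Its steel base, 70 x 146 mm, is fixed
- probe: black-handled probe of the same make as the depth rod, standing in the other hole of the same rest; leave it alone
- loupe: pink eye loupe standing on the bench, 38 mm wide, 34 mm tall; leave it alone
- oil: amber oil bottle, 36 mm wide, 70 mm tall; leave it alone
- movement: round brass watch movement lying flat, 36 mm wide; leave it alone
- driver: screwdriver with a yellow handle, 150 mm long, lying down; leave it alone
- tweezers: steel tweezers, 120 mm long, lying down; leave them alone
- dish: white ceramic dish, 70 mm wide; leave it alone
There are look-alikes about, which are no part of the job. Leave any purple look-alike of the part that bears hole_a alone.

How it is judged:
By the outcome, as a careful person would: the job done as asked, in the order asked, and still so for the second after the job is handed in, with the robot touching nothing.
It also fails if it takes over 72 s, if anything falls off the work surface, if the arm or the gripper's body presses on something with over 40 N, if the wrist force passes 120 N, or if a joint passes its speed limit or range.

## Robot

A 6-joint arm with a two-finger parallel gripper is mounted at the origin on the work surface. World frame = base frame: x ahead of the robot, y to its left, z up, the work surface at z = 0. Lengths are in mm, angles in rad, forces in N, time in s.
With the tool pointing down it reaches from about 325 to 925 mm from the base axis. Payload 3.1 kg.
Tool frame: the origin (TCP) lies midway between the tips of the shut fingers; the grasp point (between the pads) lies 19 mm behind it; z points along the fingers, y is the line along which they close (so a half turn about z gives the same grasp; the last joint's range is limited). The gripper opens to 85 mm and grips with 20 to 120 N. Pads are 22 mm wide; open, the fingers measure 114 mm over their backs; the gripper's body (76 mm by 85 mm) begins 54 mm behind the grasp point. The pads swing forward as they close: fully open they stand 13 mm farther back than shut.
Start: joints at [1.004, 0.217, 1.613, -0, 1.311, -0.112], TCP at [274.536, 561.489, 231.3] pointing down, gripper open.
Joint ranges: [-2.75, 2.75], [-0.78, 2.1], [0.31, 2.55], [-1.13, 4.27], [0.13, 2.63], [-2.58, 2.58]. Speed limits (rad/s): [2.79, 2.79, 3.14, 3.14, 3.14, 3.14].

## Interface

Orientations are given as a unit quaternion [x, y, z, w].
In Python, from station import robot gives the robot as it stands. The module is installed in compiled form; this text tells all that it offers.
- The arm moves only by the shell command python3 -m crank 'ROWS'. ROWS is JSON, a list that holds one entry, the list of rows, each a list of 7 numbers: the shift along the tool's x, y, z in m, then the turn, a rotation vector about the tool's x, y, z in degrees, then the opening in per cent of the stroke, from 0 (shut) to 100 (fully open). In form: [[[tx, ty, tz, ax, ay, az, hand], ...]]. A call has 1 to 10 rows; each row is the pose to reach, as a shift and turn from the pose commanded when the call began, along the tool's axes at that moment; what a row does not reach only later rows make up. A row lasts 1/12 s, in which the tool goes at most 41.7 mm and 7.16 degrees, less where a joint would pass 70% of its speed; a pose out of reach is approached as far as the arm can. A call with a gripper value outside its range is refused whole. The fingers move at their own pace and stop on an object; the grip force is fixed at half the most. Time passes only in rows, so rows that repeat a pose let the fingers close. It gives the time, the measured TCP pose, the force, the opening and the grip force at its end, in the units of the state.
- robot.state(): the state, without advancing time (a new reading comes with each control period).
- robot.get_image(name): name is "side" or "top" or "wrist"; returns the picture (480x640x3 uint8, red, green, blue); there is no depth.
- robot.calibration(name): a dict with "camera_matrix" (3x3 intrinsics, pixels), "dist" ([k1, k2, p1, p2, k3] as OpenCV has them; the pictures are not rectified), "extrinsics" (4x4, takes a point from camera to world coordinates). Camera axes: x right, y down, z forward; pixel columns grow to the right and rows downward; lengths in mm; the calibration is good to about 2 mm. A picture is of the moment at which its call begins: read the wrist's pose just before it. calibration takes no time and is no camera call; for the wrist camera it gives the pose at the moment of the call.
- robot.close_job(): hands the job in; it is judged then, once.
Trained networks look in the newest picture that a camera, given by its name, has taken for a name from the list of things; names that differ only in an ending like _2 or _b are one class to them, and where a whole thing is asked for, a point or a joint stands for the part that bears it (a point fixed in the world has none). Each returns a list of dicts, best first, with "p" (0 to 1); they miss things now and then, are a little off and sometimes report something else, mostly with a low value. They report only what shows in the picture. A call takes as long as a camera call. They do not tell look-alikes from the thing itself.
- robot.cut_out(camera, thing): "region" (480x640 bool, what is visible of it).
- robot.tip_of(camera, thing): "position" ([x, y, z] in mm, in world coordinates, good to about 4 mm: a listed point, or the origin of a listed thing).
The state is a dict: "time": time; "joints": joint angles; "joint_velocities": joint speeds; "tau": joint torques, N m; "tcp_pos": TCP position; "orientation": TCP orientation; "ft_force": force on the tool from outside, world axes, zero at the start; "ft_torque": the same for the moment, N m; "gripper_width": finger opening in mm; "grip_force": force on a finger pad.
Only numpy, scipy, OpenCV 4.12 (cv2) and the standard library are available. Lean on these libraries where they do the work, as an engineer would, in place of code of your own. Each camera call takes 0.05 s, during which the arm holds its last target. There are 200 camera calls.

## Working session

There is one attempt and no reset: what is moved stays moved. The work goes in short steps, Python scripts to look and compute and a shell command to move; the robot and the scene stay as the last step left them, time stands still between calls to the robot, and variables do not carry over. Pictures are saved under pics/ and viewed, at most 10 in all, crops included, and the job is handed in when it is done.

```bash
mkdir -p pics; cat > h.py <<'E'
from station import robot
import numpy as np, cv2
from scipy.spatial.transform import Rotation as R
def save(cam,fn):
    im=robot.get_image(cam); cv2.imwrite('pics/'+fn,im[:,:,::-1]); return im
def tips(cam,things):
    for t in things:
        for d in robot.tip_of(cam,t)[:3]:
            print(cam,t,np.round(d['position'],1),round(d['p'],2))
def ray(cam,uv):
    c=robot.calibration(cam);K=np.array(c['camera_matrix']);E=np.array(c['extrinsics'])
    p=cv2.undistortPoints(np.array([[uv]],float),K,np.array(c['dist'],float))[0,0]
    d=E[:3,:3]@np.array([p[0],p[1],1]);return E[:3,3],d/np.linalg.norm(d)
def onz(cam,uv,z):
    o,d=ray(cam,uv);return o+d*(z-o[2])/d[2]
def proj(cam,P):
    c=robot.calibration(cam);K=np.array(c['camera_matrix']);E=np.linalg.inv(np.array(c['extrinsics']))
    return cv2.projectPoints(np.array(P,float).reshape(-1,3),cv2.Rodrigues(E[:3,:3])[0],E[:3,3],K,np.array(c['dist'],float))[0][:,0]
def totool(dp):
    s=robot.state();return R.from_quat(s['orientation']).inv().apply(dp)
E
python3 - <<'E'
from h import *
s=robot.state();print(s)
a=save('top','t0.png');b=save('side','s0.png')
for c in ('top','side'):
    tips(c,['rod','rod_tip','rest','hole_a','hole_b','hole_c','hole_d','probe'])
    print(np.array(robot.calibration(c)['extrinsics']).round(2).tolist())
E
```

```text
{'time': 0.0, 'joints': array([ 1.00380155e+00,  2.17756516e-01,  1.61497097e+00, -1.13630835e-05,
        1.31132163e+00, -1.12168803e-01]), 'joint_velocities': array([-0.0025229 , -0.00043197, -0.00112655, -0.00159077, -0.00033499,
       -0.00097694]), 'tau': array([ 1.61495438e-03, -3.96842730e+01, -3.03857875e+01,  2.36504150e-05,
        9.68981360e-03, -6.29140846e-07]), 'tcp_pos': array([274.07664805, 560.76290913, 229.94759673]), 'orientation': array([ 2.25456277e-01,  9.74252513e-01, -1.15992055e-03, -4.03938933e-04]), 'ft_force': array([ 0.04473429,  0.20307459, -0.44232659]), 'ft_torque': array([ 0.00672513,  0.0126059 , -0.01246712]), 'grip_force': 0.0, 'gripper_width': 85.49623479757311}
top rod [516.1 281.6   9.4] 0.46
top rod [ 509.1 -113.1   76.4] 0.29
top rod_tip [520.9 284.9   8.7] 0.43
top rod_tip [ 502.8 -182.2   75.7] 0.23
top rest [515.1 249.   -5. ] 0.74
top rest [ 506.1 -179.6   77.8] 0.63
top rest [ 507.9 -114.4   79.3] 0.52
top hole_a [ 502.9 -180.6   78.9] 0.9
top hole_a [ 192.3 -281.9   76.8] 0.9
top hole_a [ 402.8 -321.2   79.2] 0.89
top hole_b [ 502.9 -
[... 467 characters left out ...]

side rod_tip [522.2 285.3  10.5] 0.65
side rest [509.8 248.9  -2.3] 0.96
side hole_a [ 172.7 -344.9   82.3] 0.97
side hole_a [ 505.4 -152.9   77.8] 0.93
side hole_a [ 180.9 -312.6   76.6] 0.92
side hole_b [ 172.7 -344.9   82.3] 0.97
side hole_b [ 505.4 -152.9   77.8] 0.93
side hole_b [ 180.9 -312.6   76.6] 0.92
side hole_c [ 172.7 -344.9   82.3] 0.97
side hole_c [ 505.4 -152.9   77.8] 0.93
side hole_c [ 180.9 -312.6   76.6] 0.92
side hole_d [ 172.7 -344.9   82.3] 0.97
side hole_d [ 505.4 -152.9   77.8] 0.93
side hole_d [ 180.9 -312.6   76.6] 0.92
side probe [505.8 205.4   9. ] 0.52
[[-0.98, -0.11, 0.16, 211.5], [-0.2, 0.54, -0.82, 1054.53], [0.0, -0.83, -0.55, 778.63], [0.0, 0.0, 0.0, 1.0]]
```

View pics/t0.png

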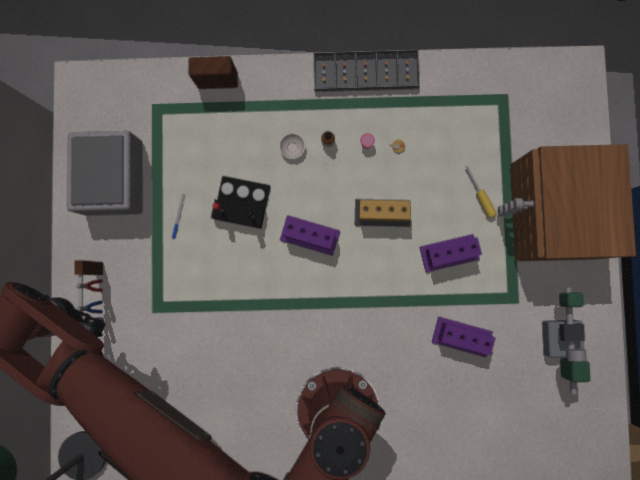

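View pics/s0.png

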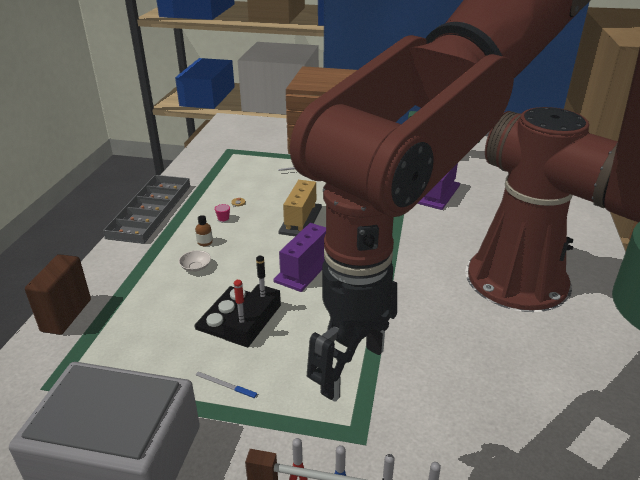

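The top view shows the brass block at about (384,211), bores on row ~210, and the red rod at about (217,206) in the rest; purple look-alikes are at (310,235), (451,253), (464,337). The side view shows the red rod at (240,300) and the brass block at (300,205). I'll move above the rod.

```bash
python3 -m crank '[[[-0.04,-0.016,0.004,0,0,0,100],[-0.08,-0.032,0.008,0,0,0,100],[-0.116,-0.047,0.012,0,0,0,100],[-0.154,-0.063,0.016,0,0,0,100],[-0.192,-0.078,0.02,0,0,0,100],[-0.23,-0.094,0.024,0,0,0,100],[-0.268,-0.11,0.026,0,0,0,100],[-0.306,-0.125,0.028,0,0,0,100],[-0.343,-0.14,0.03,0,0,0,100],[-0.343,-0.14,0.03,0,0,0,100]]]'
python3 -m crank '[[[0,0,0,0,0,0,100],[0,0,0,0,0,0,100],[0,0,0,0,0,0,100]]]'
python3 - <<'E'
from h import *
s=robot.state();print(s['time'],s['tcp_pos'],s['orientation'])
save('wrist','w1.png');tips('wrist',['rod','rod_tip','rest','probe'])
save('top','t1.png');
for c in('top','side'):
    if c=='side':save('side','s1.png')
    for t in ('rod',):tips(c,[t])
    for d in robot.tip_of(c,'hole_a'):
        p=d['position']
        if p[0]>430 and p[1]<-60: print(c,np.round(p,1),round(d['p'],2))
print(proj('wrist',[[521,285,130]]),np.array(robot.calibration('wrist')['extrinsics']).round(2).tolist())
E
```

```text
time: 1.73
tcp_pos: [525.8, 279.4, 201.3]
orientation: [0.229, 0.974, -0.001, 0.002]
ft_force: [0.4, -0.5, 0.6]
gripper_width: 85.3
grip_force: 0.0
time: 1.98
tcp_pos: [520.3, 286.0, 201.3]
orientation: [0.225, 0.974, 0.0, -0.0]
ft_force: [-0.4, 0.4, -0.3]
gripper_width: 85.4
grip_force: 0.0
1.9833 [520.32135652 286.01858647 201.28834574] [ 2.24825716e-01  9.74398942e-01  1.14001029e-04 -2.91686918e-04]
wrist rod [518.2 283.5  14.5] 0.63
wrist rod_tip [521.6 289.1   7.6] 0.71
wrist rest [513.8 250.7  -7.3] 0.84
wrist probe [502.2 211.7   5.4] 0.72
top [ 507.  -144.1   75.9] 0.94
top [507.5 -80.6  78.3] 0.81
top [ 505.5 -181.7   76.6] 0.69
top [ 505.2 -115.    78.9] 0.58
side rod [522.2 282.3   6.7] 0.75
side [ 503.7 -178.9   77. ] 0.8
side [509.2 -84.6  76.5] 0.7
side [ 505.4 -109.6   75.1] 0.69
side [ 504.9 -148.7   76.5] 0.64
[[322.54905444 246.58203937]] [[0.44, 0.86, 0.26, 454.28], [0.9, -0.42, -0.13, 316.69], [0.0, 0.29, -0.96, 344.69], [0.0, 0.0, 0.0, 1.0]]
```

View pics/w1.png

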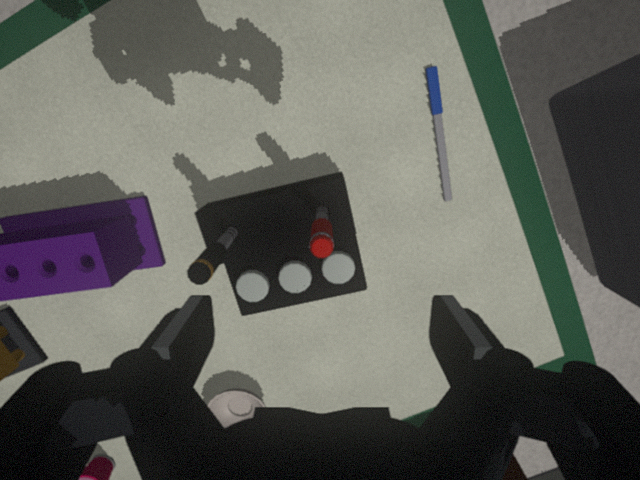

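The wrist view shows the red rod top at (321,246), exactly where (521,285,130) projects, and the probe at (200,272), clear of the fingers. I'll descend and grip.

```bash
python3 -m crank '[[[-0.001,-0.0006,0.03,0,0,0,100],[-0.001,-0.0006,0.06,0,0,0,100],[-0.001,-0.0006,0.09,0,0,0,100],[-0.001,-0.0006,0.113,0,0,0,100],[-0.001,-0.0006,0.113,0,0,0,100],[-0.001,-0.0006,0.113,0,0,0,100],[-0.001,-0.0006,0.113,0,0,0,0],[-0.001,-0.0006,0.113,0,0,0,0],[-0.001,-0.0006,0.113,0,0,0,0],[-0.001,-0.0006,0.113,0,0,0,0]]]'
python3 -m crank '[[[0,0,0,0,0,0,0],[0,0,0,0,0,0,0],[0,0,0,0,0,0,0],[0,0,0,0,0,0,0],[0,0,0,0,0,0,0],[0,0,0,0,0,0,0]]]'
```

```text
time: 3.37
tcp_pos: [523.1, 284.6, 90.3]
orientation: [0.225, 0.974, 0.001, 0.001]
ft_force: [-0.2, -1.1, 0.1]
gripper_width: 38.8
grip_force: 0.0
time: 3.87
tcp_pos: [522.5, 284.4, 89.2]
orientation: [0.225, 0.974, 0.0, 0.001]
ft_force: [-0.3, 0.8, 5.4]
gripper_width: 13.4
grip_force: 58.5
```

```bash
python3 -m crank '[[[0,0,-0.02,0,0,0,0],[0,0,-0.045,0,0,0,0],[0,0,-0.08,0,0,0,0],[0,0,-0.115,0,0,0,0],[0,0,-0.115,0,0,0,0],[0,0,-0.115,0,0,0,0]]]' && python3 - <<'E'
from h import *
save('side','s2.png');tips('side',['rod_tip','probe']);s=robot.state();print(s['gripper_width'],s['grip_force'],s['ft_force'])
E
python3 -m crank '[[[-0.01,-0.024,0,0,0,0,0],[-0.027,-0.061,0,0,0,0,0],[-0.043,-0.098,0,0,0,0,0],[-0.059,-0.135,0,0,0,0,0],[-0.075,-0.172,0,0,0,0,0],[-0.091,-0.209,0,0,0,0,0],[-0.107,-0.246,0,0,0,0,0],[-0.123,-0.283,0,0,0,0,0],[-0.138,-0.317,0,0,0,0,0],[-0.147,-0.337,0,0,0,0,0]]]'
python3 -m crank '[[[0,0,0.005,0,0,0,0],[0,0,0.01,0,0,0,0],[0,0,0.01,0,0,0,0],[0,0,0.01,0,0,0,0]]]'
python3 - <<'E'
from h import *
s=robot.state();print(s['time'],s['tcp_pos'],s['orientation'])
save('wrist','w2.png');tips('wrist',['rod_tip'])
for d in robot.tip_of('wrist','hole_a'): print(np.round(d['position'],1),round(d['p'],2))
save('side','s3.png');tips('side',['rod_tip'])
for d in robot.tip_of('side','hole_a'): 
    if d['position'][0]>430: print('s',np.round(d['position'],1),round(d['p'],2))
save('top','t3.png')
E
```

```text
time: 4.37
tcp_pos: [523.4, 284.7, 205.9]
orientation: [0.225, 0.974, 0.001, 0.002]
ft_force: [0.0, 0.0, -1.8]
gripper_width: 13.8
grip_force: 59.1
side rod_tip [522.2 285.4 123.4] 0.57
side probe [505.9 203.6   6.1] 0.54
13.426870322013544 59.100599996745586 [-0.28822794  0.37788023 -2.82069341]
time: 5.35
tcp_pos: [503.7, -86.3, 200.8]
orientation: [0.227, 0.974, -0.001, -0.002]
ft_force: [-0.1, -0.1, -0.1]
gripper_width: 13.7
grip_force: 59.1
time: 5.68
tcp_pos: [504.6, -81.8, 191.3]
orientation: [0.225, 0.974, 0.0, -0.002]
ft_force: [0.2, -0.8, -1.3]
gripper_width: 13.7
grip_force: 59.1
5.6833 [504.56500889 -81.82520803 191.34479418] [ 2.24841239e-01  9.74393308e-01  3.50747542e-04 -1.99395379e-03]
wrist rod_tip [502.  -82.7 110.2] 0.89
[455.6  75.2  78.1] 0.84
[ 506.1 -144.3   81.5] 0.83
[ 505.4 -179.7   77.5] 0.77
[444.7  50.5  80.8] 0.76
[441.2  10.6  80.3] 0.73
[ 5.582e+02 -3.816e+02  4.000e-01] 0.72
[ 507.3 -114.2   76.8] 0.7
[510.6 -82.4  76.8] 0.68
[ 6.896e+02  9.910e+01 -5.000e-01] 0.67
[467.1 108.5  78.9] 0.56
side rod_tip [505.8 -82.5 110.4] 0.59
s [ 507.6 -151.2   76. ] 0.97
s [449.7  47.2  78.9] 0.94
s [ 507.3 -112.1   76.6] 0.84
s [456.4  77.7  81. ] 0.82
s [461.6 105.2  81.8] 0.78
s [508.3 -82.8  75.3] 0.77
s [439.9  15.   77.8] 0.64
s [ 504.8 -179.3   80.6] 0.59
```

View pics/w2.png

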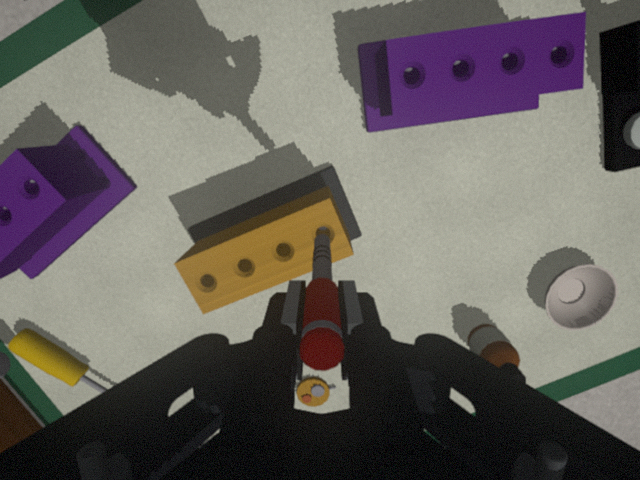

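The wrist view shows the brass bores at about (208,282), (246,267), (285,251), (325,235), with the rod tip (~(322,232)) covering the last one. I'll measure the bores precisely.

```bash
python3 - <<'E'
from h import *
im=cv2.imread('pics/w2.png');hsv=cv2.cvtColor(im,cv2.COLOR_BGR2HSV)
P=[]
for u,v in [(208,282),(246,267),(285,251)]:
    w=im[v-12:v+13,u-12:u+13].sum(2).astype(float); m=(w<0.62*np.median(w)).astype(np.uint8)
    n,l,st,c=cv2.connectedComponentsWithStats(m); k=1+np.argmax(st[1:,4]); uv=c[k]+[u-12,v-12]
    p=onz('wrist',uv,78);P.append(p);print(uv.round(1),st[k],p.round(1))
P=np.array(P);d=(P[2]-P[0])/64;print('dir',d,'a est',P.mean(0)+d*64)
for p in [[504.6,-81.8,112.]]: print('tip proj',proj('wrist',[p]))
# side cross-check by rims
im2=cv2.imread('pics/s3.png')
q=proj('side',P);print(q.round(1)); 
c=im[200:320,160:380];cv2.imwrite('pics/c.png',np.vstack([cv2.resize(c,None,fx=2.6,fy=2.6,interpolation=2),cv2.resize(im2[150:240,230:395],None,fx=3.4667,fy=3,interpolation=2)[:, :572]]))
E
```

```text
[207.7 280.6] [ 6  5 12 12 90] [ 506.  -180.3   78. ]
[244.7 265.2] [  5   5  13  12 117] [ 507.4 -148.6   78. ]
[283.  249.4] [  4   5  14  12 115] [ 508.9 -116.8   78. ]
dir [0.04582933 0.9919878  0.        ] a est [510.37782649 -85.06475078  78.        ]
tip proj [[323.12275172 238.66235953]]
[[304.4 184. ]
 [300.9 190.1]
 [297.2 196.5]]
```

View pics/c.png

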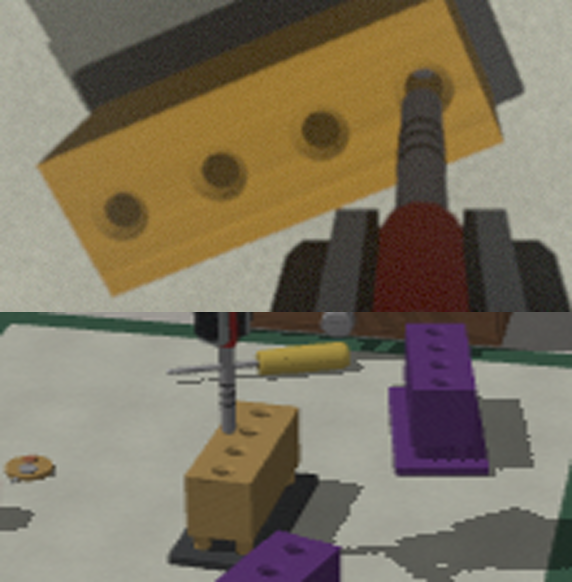

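The crop shows the countersink rims about 2.5 px below the dark cores, and the tip end about 10 px above where I predicted it, so the rod may be tilted in the grip. I'll look at it enlarged.

```bash
python3 - <<'E'
from h import *
im=cv2.imread('pics/w2.png');im2=cv2.imread('pics/s3.png')
P=[onz('wrist',uv,78) for uv in [(208.1,283.1),(245.4,268.1),(285,251.9)]];print(np.round(P,1))
ax=[[504.6,-81.8,112+h] for h in (0,26,34,42,75,120)]
print('w',proj('wrist',ax).round(1).tolist());print('s',proj('side',ax).round(1).tolist())
a=cv2.resize(im[215:290,290:355],None,fx=8,fy=8,interpolation=2)   # 520x600
b=cv2.resize(im2[125:200,280:315],None,fx=8,fy=8,interpolation=2)  # 280x600
cv2.imwrite('pics/c2.png',np.hstack([a,b]))
E
```

```text
[[ 507.9 -181.1   78. ]
 [ 509.7 -149.3   78. ]
 [ 511.3 -116.4   78. ]]
w [[323.1, 238.7], [323.4, 252.6], [323.5, 257.5], [323.6, 262.9], [324.0, 290.2], [325.1, 350.2]]
s [[295.2, 191.4], [294.9, 181.4], [294.8, 178.3], [294.7, 175.2], [294.3, 162.0], [293.8, 143.5]]
```

View pics/c2.png

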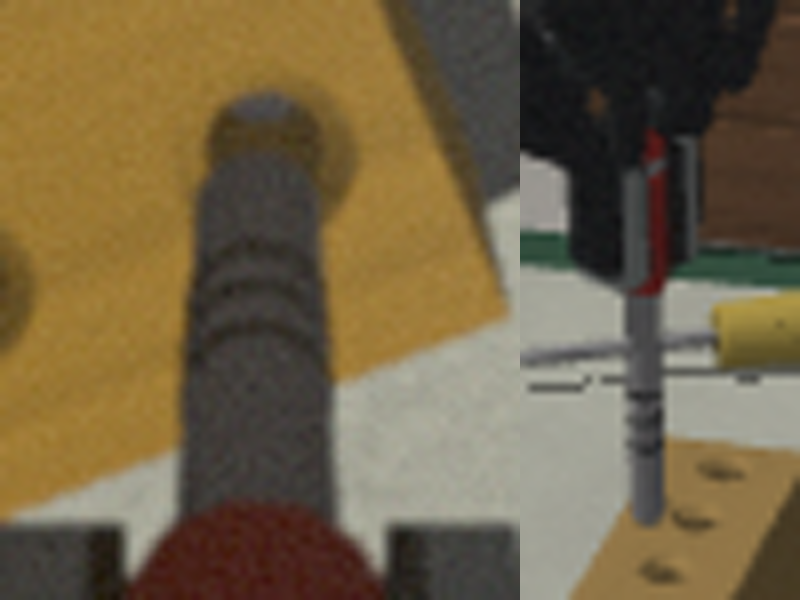

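The enlarged crop shows the tip end at wrist pixel (323,234) and rings near v=245, as predicted for a vertical rod, so the grasp is straight. The bluish spot above the tip is the bore's ball. I'll move over bore a and down to about 5 mm above it.

```bash
python3 -m crank '[[[-0.004,0,0.01,0,0,0,0],[-0.0081,0.0002,0.02,0,0,0,0],[-0.0081,0.0002,0.028,0,0,0,0],[-0.0081,0.0002,0.028,0,0,0,0],[-0.0081,0.0002,0.028,0,0,0,0]]]' && python3 - <<'E'
from h import *
s=robot.state();print(s['time'],s['tcp_pos'],s['orientation'],s['ft_force'])
im=save('wrist','w4.png')
t=s['tcp_pos'];tp=proj('wrist',[t-[0,0,79.2]])[0];print('tip',tp)
a=np.array([[512,-85.2,78]]);print(proj('wrist',a))
u,v=tp.round().astype(int)
c=cv2.imread('pics/w4.png')[v-45:v+30,u-70:u+30];print('crop org',u-70,v-45)
cv2.imwrite('pics/c4.png',cv2.resize(c,None,fx=8,fy=8,interpolation=2))
E
```

```text
time: 6.45
tcp_pos: [512.1, -86.4, 163.7]
orientation: [0.226, 0.974, 0.0, -0.002]
ft_force: [0.4, 0.3, -1.1]
gripper_width: 13.8
grip_force: 59.1
6.45 [512.14724215 -86.3859336  163.65063764] [ 2.25518066e-01  9.74237563e-01  1.34038656e-04 -1.65968029e-03] [ 0.39789389  0.28911781 -1.08924257]
tip [322.70422511 241.48150445]
[[324.19936092 237.45079774]]
crop org 253 196
```

View pics/c4.png

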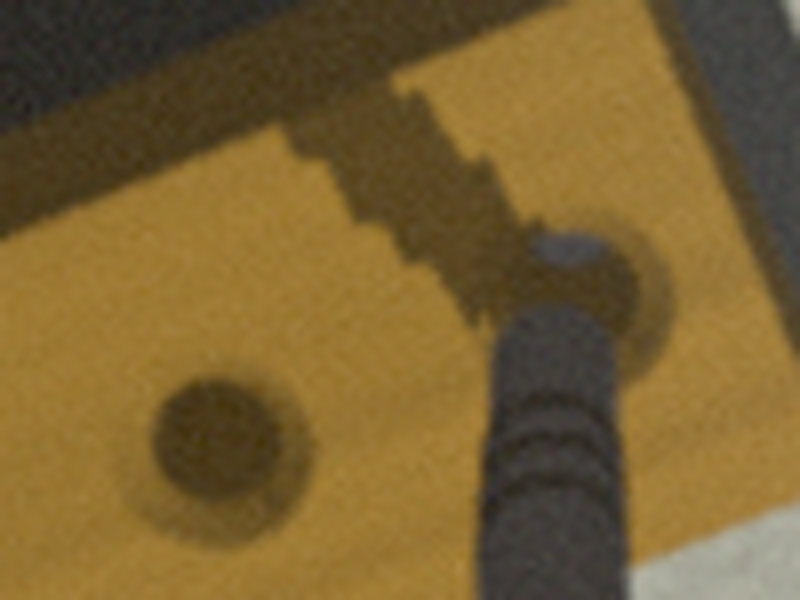

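The crop shows bore a's rim centre at about wrist pixel (325.5,234) and the tip about 2 mm to its left and 1.5 mm below it. I'll correct and lower the tip 4 mm into the mouth.

```bash
python3 -m crank '[[[0.0015,0.002,0,0,0,0,0],[0.0015,0.002,0.003,0,0,0,0],[0.0015,0.002,0.006,0,0,0,0],[0.0015,0.002,0.0085,0,0,0,0],[0.0015,0.002,0.0105,0,0,0,0],[0.0015,0.002,0.0105,0,0,0,0],[0.0015,0.002,0.0105,0,0,0,0]]]' && python3 - <<'E'
from h import *
s=robot.state();print(s['tcp_pos'],s['tcp_pos'][2]-79.2,s['ft_force'],s['ft_torque'])
E
```

```text
time: 7.08
tcp_pos: [512.1, -84.1, 154.4]
orientation: [0.225, 0.974, -0.0, -0.001]
ft_force: [-0.8, 0.9, 0.0]
gripper_width: 13.2
grip_force: 59.2
[512.14637472 -84.10282792 154.39934864] 75.19934864106678 [-0.77322136  0.90449036  0.04885714] [-0.06816362  0.22080986 -0.02976513]
```

```bash
python3 -m crank '[[[0,0,0.002,0,0,0,0],[0,0,0.004,0,0,0,0],[0,0,0.004,0,0,0,0]]]' && python3 - <<'E'
from h import *
s=robot.state();print(s['tcp_pos'],s['tcp_pos'][2]-79.2,s['ft_force'],s['ft_torque'])
E
```

```text
time: 7.33
tcp_pos: [512.0, -84.1, 150.2]
orientation: [0.225, 0.974, -0.0, -0.001]
ft_force: [-2.2, -0.3, -0.8]
gripper_width: 13.2
grip_force: 59.1
[512.03768386 -84.14655237 150.16737772] 70.96737771890007 [-2.17721589 -0.29169838 -0.76337325] [-0.12661789  0.48288698 -0.03371103]
```

```bash
python3 -m crank '[[[0.0006,-0.0003,0.002,0,0,0,0],[0.0006,-0.0003,0.004,0,0,0,0],[0.0006,-0.0003,0.004,0,0,0,0]]]'; python3 -m crank '[[[0,0,0.0015,0,0,0,0],[0,0,0.003,0,0,0,0],[0,0,0.003,0,0,0,0]]]'
```

```text
time: 7.58
tcp_pos: [511.8, -84.1, 146.3]
orientation: [0.225, 0.974, 0.0, -0.0]
ft_force: [-1.3, 0.1, -0.5]
gripper_width: 13.7
grip_force: 59.2
time: 7.83
tcp_pos: [512.0, -84.2, 143.8]
orientation: [0.225, 0.974, -0.0, -0.0]
ft_force: [-3.4, -0.4, 2.4]
gripper_width: 13.7
grip_force: 59.4
```

```bash
python3 -m crank '[[[0.0007,0,0.0015,0,0,0,0],[0.0007,0,0.003,0,0,0,0],[0.0007,0,0.003,0,0,0,0]]]'; python3 -m crank '[[[0,0,0.0015,0,0,0,0],[0,0,0.003,0,0,0,0],[0,0,0.003,0,0,0,0]]]'
```

```text
time: 8.08
tcp_pos: [511.9, -84.1, 141.4]
orientation: [0.225, 0.974, -0.0, 0.001]
ft_force: [-2.6, -1.2, 4.8]
gripper_width: 13.6
grip_force: 59.7
time: 8.33
tcp_pos: [512.0, -84.2, 138.6]
orientation: [0.225, 0.974, -0.0, 0.001]
ft_force: [-4.0, -0.7, 5.7]
gripper_width: 13.3
grip_force: 59.8
```

```bash
python3 -m crank '[[[0.0007,0,0.0015,0,0,0,0],[0.0007,0,0.003,0,0,0,0],[0.0007,0,0.003,0,0,0,0]]]'; python3 -m crank '[[[0,0,0.0015,0,0,0,0],[0,0,0.003,0,0,0,0],[0,0,0.003,0,0,0,0]]]'; python3 -m crank '[[[0,0,0.001,0,0,0,0],[0,0,0.002,0,0,0,0],[0,0,0.002,0,0,0,0]]]'
```

```text
time: 8.58
tcp_pos: [511.7, -84.0, 135.7]
orientation: [0.225, 0.974, -0.0, 0.001]
ft_force: [-2.4, -0.8, 5.0]
gripper_width: 13.8
grip_force: 59.8
time: 8.83
tcp_pos: [511.7, -84.0, 132.6]
orientation: [0.225, 0.974, -0.0, 0.001]
ft_force: [-2.9, 0.7, 5.2]
gripper_width: 13.5
grip_force: 59.8
time: 9.08
tcp_pos: [511.7, -84.0, 130.7]
orientation: [0.225, 0.974, -0.0, 0.001]
ft_force: [-2.2, -0.9, 5.4]
gripper_width: 13.3
grip_force: 59.8
```

```bash
python3 -m crank '[[[0,0,0.001,0,0,0,0],[0,0,0.002,0,0,0,0],[0,0,0.002,0,0,0,0]]]'; python3 -m crank '[[[0,0,0.0005,0,0,0,0],[0,0,0.001,0,0,0,0],[0,0,0.001,0,0,0,0]]]'
```

```text
time: 9.33
tcp_pos: [511.8, -84.0, 129.0]
orientation: [0.225, 0.974, -0.0, 0.001]
ft_force: [-3.1, 0.0, 6.3]
gripper_width: 13.5
grip_force: 59.9
time: 9.58
tcp_pos: [511.9, -84.1, 128.5]
orientation: [0.225, 0.974, -0.0, 0.001]
ft_force: [-3.2, 0.4, 8.4]
gripper_width: 13.6
grip_force: 60.1
```

```bash
python3 -m crank '[[[0,0,0.0007,0,0,0,0],[0,0,0.0015,0,0,0,0],[0,0,0.0015,0,0,0,0]]]'
```

```text
time: 9.83
tcp_pos: [512.0, -84.1, 127.4]
orientation: [0.225, 0.974, -0.0, 0.001]
ft_force: [-5.2, -0.5, 10.9]
gripper_width: 13.7
grip_force: 60.4
```

Bore a bottoms at about 26 mm: the force rises at the spring rate with the TCP at 130.4 after allowing for block travel. Next is bore b, 32 mm along the row.

```bash
python3 -m crank '[[[0,0,-0.004,0,0,0,0],[0,0,-0.01,0,0,0,0],[0,0,-0.018,0,0,0,0],[0,0,-0.026,0,0,0,0],[0,0,-0.034,0,0,0,0],[0,0,-0.041,0,0,0,0],[-0.006,-0.015,-0.041,0,0,0,0],[-0.0121,-0.0297,-0.041,0,0,0,0],[-0.0121,-0.0297,-0.041,0,0,0,0],[-0.0121,-0.0297,-0.041,0,0,0,0]]]'; python3 -m crank '[[[0,0,0.006,0,0,0,0],[0,0,0.010,0,0,0,0],[0,0,0.0125,0,0,0,0],[0,0,0.0125,0,0,0,0]]]'
```

```text
time: 10.67
tcp_pos: [508.9, -115.8, 167.1]
orientation: [0.226, 0.974, 0.0, 0.0]
ft_force: [0.1, 0.1, -1.2]
gripper_width: 13.3
grip_force: 59.2
time: 11.0
tcp_pos: [508.6, -115.3, 152.9]
orientation: [0.225, 0.974, -0.0, -0.0]
ft_force: [0.1, -0.8, -2.1]
gripper_width: 13.7
grip_force: 59.2
```

```bash
python3 -m crank '[[[0.0,0,0.002,0,0,0,0],[0,0,0.004,0,0,0,0],[0,0,0.004,0,0,0,0]]]'
```

```text
time: 11.25
tcp_pos: [508.7, -115.5, 149.5]
orientation: [0.225, 0.974, -0.0, 0.0]
ft_force: [0.9, -0.9, -1.7]
gripper_width: 13.4
grip_force: 59.3
```

```bash
python3 -m crank '[[[-0.0005,-0.0001,0.002,0,0,0,0],[-0.0005,-0.0001,0.004,0,0,0,0],[-0.0005,-0.0001,0.006,0,0,0,0],[-0.0005,-0.0001,0.0075,0,0,0,0],[-0.0005,-0.0001,0.0075,0,0,0,0]]]';  python3 -m crank '[[[0,0,0.002,0,0,0,0],[0,0,0.004,0,0,0,0],[0,0,0.004,0,0,0,0]]]'
```

```text
time: 11.67
tcp_pos: [509.6, -115.9, 142.7]
orientation: [0.226, 0.974, 0.0, 0.001]
ft_force: [1.1, -0.1, 2.5]
gripper_width: 14.0
grip_force: 59.6
time: 11.92
tcp_pos: [509.5, -116.1, 138.5]
orientation: [0.225, 0.974, -0.0, 0.001]
ft_force: [0.7, -0.3, 1.9]
gripper_width: 13.7
grip_force: 59.7
```

```bash
python3 -m crank '[[[0,0,0.002,0,0,0,0],[0,0,0.004,0,0,0,0],[0,0,0.006,0,0,0,0],[0,0,0.006,0,0,0,0]]]';  python3 -m crank '[[[0,0,0.002,0,0,0,0],[0,0,0.004,0,0,0,0],[0,0,0.004,0,0,0,0]]]'; python3 -m crank '[[[0,0,0.001,0,0,0,0],[0,0,0.002,0,0,0,0],[0,0,0.002,0,0,0,0]]]'
```

```text
time: 12.25
tcp_pos: [509.3, -115.9, 131.9]
orientation: [0.226, 0.974, 0.0, 0.0]
ft_force: [3.0, -0.5, -0.7]
gripper_width: 13.7
grip_force: 59.3
time: 12.5
tcp_pos: [509.3, -115.9, 128.0]
orientation: [0.226, 0.974, 0.0, 0.0]
ft_force: [2.9, 0.0, 2.2]
gripper_width: 13.4
grip_force: 59.6
time: 12.75
tcp_pos: [509.3, -115.9, 126.3]
orientation: [0.225, 0.974, 0.0, 0.0]
ft_force: [2.8, 0.7, 2.3]
gripper_width: 13.8
grip_force: 59.6
```

```bash
python3 -m crank '[[[-0.0004,0,0.0015,0,0,0,0],[-0.0004,0,0.003,0,0,0,0],[-0.0004,0,0.003,0,0,0,0]]]';  python3 -m crank '[[[0,0,0.001,0,0,0,0],[0,0,0.002,0,0,0,0],[0,0,0.002,0,0,0,0]]]'; python3 -m crank '[[[0,0,0.001,0,0,0,0],[0,0,0.0015,0,0,0,0],[0,0,0.0015,0,0,0,0]]]'
```

```text
time: 13.0
tcp_pos: [509.4, -116.0, 123.0]
orientation: [0.225, 0.974, 0.0, 0.0]
ft_force: [2.4, -0.2, 3.1]
gripper_width: 13.8
grip_force: 59.7
time: 13.25
tcp_pos: [509.5, -116.1, 121.6]
orientation: [0.225, 0.974, 0.0, 0.0]
ft_force: [1.4, 0.8, 5.9]
gripper_width: 13.5
grip_force: 59.8
time: 13.5
tcp_pos: [509.6, -116.1, 120.7]
orientation: [0.225, 0.974, -0.0, 0.0]
ft_force: [0.5, 0.0, 8.7]
gripper_width: 13.2
grip_force: 60.0
```

```bash
python3 -m crank '[[[0,0,0.0007,0,0,0,0],[0,0,0.0013,0,0,0,0],[0,0,0.0013,0,0,0,0]]]'
```

```text
time: 13.75
tcp_pos: [509.8, -116.2, 119.9]
orientation: [0.225, 0.974, -0.0, 0.0]
ft_force: [-0.7, -0.1, 9.2]
gripper_width: 13.4
grip_force: 60.2
```

```bash
python3 -m crank '[[[0,0,0.0007,0,0,0,0],[0,0,0.0013,0,0,0,0],[0,0,0.0013,0,0,0,0],[0,0,0.0013,0,0,0,0]]]'; python3 - <<'E'
from h import *
save('wrist','w5.png');save('side','s5.png')
print(np.mean([robot.state()['ft_force'] for _ in range(3)],0))
s=robot.state();t=s['tcp_pos']
for cam,f in (('wrist','w5'),('side','s5')): print(proj(cam,[t-[0,0,79.2-h] for h in (26,34,42,75)]).round(1).tolist())
a=cv2.imread('pics/w5.png');b=cv2.imread('pics/s5.png')
u,v=proj('wrist',[t-[0,0,79.2-42]])[0].astype(int);p,q=proj('side',[t-[0,0,79.2-42]])[0].astype(int)
cv2.imwrite('pics/c5.png',np.hstack([cv2.resize(a[v-30:v+30,u-25:u+25],None,fx=8,fy=8,interpolation=2),cv2.resize(b[q-30:q+30,p-20:p+20],None,fx=8,fy=8,interpolation=2)]))
E
```

```text
time: 14.08
tcp_pos: [509.9, -116.2, 119.1]
orientation: [0.225, 0.974, -0.0, 0.0]
ft_force: [0.1, 0.7, 11.9]
gripper_width: 13.7
grip_force: 60.5
[-0.34313252  2.45299917 11.26012407]
[[323.1, 256.9], [323.1, 262.1], [323.2, 267.6], [323.6, 296.2]]
[[296.9, 201.0], [296.8, 198.1], [296.7, 195.2], [296.4, 183.0]]
```

View pics/c5.png

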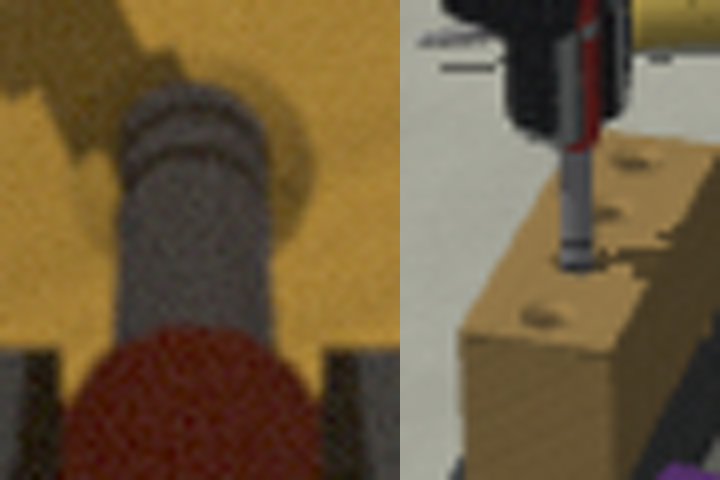

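The crop shows the 34 mm ring at the block's top and the 42 mm ring above it, so b is 34 mm deep. Next is bore c.

```bash
python3 -m crank '[[[0,0,-0.004,0,0,0,0],[0,0,-0.012,0,0,0,0],[0,0,-0.02,0,0,0,0],[0,0,-0.03,0,0,0,0],[0,0,-0.04,0,0,0,0],[0,0,-0.049,0,0,0,0],[-0.006,-0.0145,-0.049,0,0,0,0],[-0.0127,-0.0294,-0.049,0,0,0,0],[-0.0127,-0.0294,-0.049,0,0,0,0],[-0.0127,-0.0294,-0.049,0,0,0,0]]]'; python3 -m crank '[[[0,0,0.006,0,0,0,0],[0,0,0.010,0,0,0,0],[0,0,0.0125,0,0,0,0],[0,0,0.0125,0,0,0,0]]]'; python3 -m crank '[[[0.0,0,0.002,0,0,0,0],[0,0,0.004,0,0,0,0],[0,0,0.004,0,0,0,0]]]'
```

```text
time: 15.02
tcp_pos: [506.9, -148.2, 166.5]
orientation: [0.226, 0.974, 0.0, -0.001]
ft_force: [1.3, 1.1, -0.9]
gripper_width: 13.4
grip_force: 59.2
time: 15.35
tcp_pos: [507.3, -147.5, 152.6]
orientation: [0.225, 0.974, -0.0, -0.001]
ft_force: [0.5, -0.6, -2.3]
gripper_width: 13.3
grip_force: 59.2
time: 15.6
tcp_pos: [507.5, -147.6, 149.1]
orientation: [0.225, 0.974, 0.0, -0.001]
ft_force: [-0.0, -1.0, -0.4]
gripper_width: 13.4
grip_force: 59.3
```

```bash
python3 -m crank '[[[-0.0005,-0.0001,0.002,0,0,0,0],[-0.0005,-0.0001,0.004,0,0,0,0],[-0.0005,-0.0001,0.006,0,0,0,0],[-0.0005,-0.0001,0.0075,0,0,0,0],[-0.0005,-0.0001,0.0075,0,0,0,0]]]';  python3 -m crank '[[[0,0,0.002,0,0,0,0],[0,0,0.004,0,0,0,0],[0,0,0.004,0,0,0,0]]]'; python3 -m crank '[[[0,0,0.002,0,0,0,0],[0,0,0.004,0,0,0,0],[0,0,0.006,0,0,0,0],[0,0,0.006,0,0,0,0]]]'
```

```text
time: 16.02
tcp_pos: [508.4, -148.3, 142.5]
orientation: [0.225, 0.974, 0.0, 0.0]
ft_force: [-1.0, 0.8, 3.5]
gripper_width: 13.4
grip_force: 59.7
time: 16.27
tcp_pos: [508.5, -148.3, 138.6]
orientation: [0.225, 0.974, 0.0, 0.0]
ft_force: [-1.1, 0.2, 4.7]
gripper_width: 13.6
grip_force: 59.8
time: 16.6
tcp_pos: [508.5, -148.4, 132.5]
orientation: [0.225, 0.974, 0.0, 0.0]
ft_force: [-1.5, 0.4, 3.8]
gripper_width: 13.9
grip_force: 59.8
```

```bash
python3 -m crank '[[[0,0,0.002,0,0,0,0],[0,0,0.004,0,0,0,0],[0,0,0.006,0,0,0,0],[0,0,0.0085,0,0,0,0],[0,0,0.0085,0,0,0,0]]]';  python3 -m crank '[[[0,0,0.001,0,0,0,0],[0,0,0.002,0,0,0,0],[0,0,0.002,0,0,0,0]]]'; python3 -m crank '[[[0,0,0.001,0,0,0,0],[0,0,0.002,0,0,0,0],[0,0,0.002,0,0,0,0]]]'
```

```text
time: 17.02
tcp_pos: [508.4, -148.4, 123.9]
orientation: [0.225, 0.974, 0.0, 0.0]
ft_force: [-1.6, 0.4, 4.5]
gripper_width: 13.4
grip_force: 59.9
time: 17.27
tcp_pos: [508.4, -148.4, 121.9]
orientation: [0.225, 0.974, 0.0, 0.0]
ft_force: [-1.7, 0.5, 5.1]
gripper_width: 13.7
grip_force: 59.9
time: 17.52
tcp_pos: [508.4, -148.4, 119.9]
orientation: [0.225, 0.974, 0.0, 0.0]
ft_force: [-1.5, 0.8, 4.4]
gripper_width: 13.5
grip_force: 59.9
```

Past 34 mm the drag is still constant, so c is the 42 mm bore. I'll push to its bottom.

```bash
python3 -m crank '[[[0,0,0.002,0,0,0,0],[0,0,0.004,0,0,0,0],[0,0,0.004,0,0,0,0]]]';  python3 -m crank '[[[0,0,0.001,0,0,0,0],[0,0,0.002,0,0,0,0],[0,0,0.002,0,0,0,0]]]'; python3 -m crank '[[[0,0,0.001,0,0,0,0],[0,0,0.0015,0,0,0,0],[0,0,0.0015,0,0,0,0]]]'
```

```text
time: 17.77
tcp_pos: [508.4, -148.3, 115.7]
orientation: [0.225, 0.974, 0.0, 0.0]
ft_force: [-2.1, 1.6, 4.8]
gripper_width: 13.4
grip_force: 59.9
time: 18.02
tcp_pos: [508.4, -148.3, 113.8]
orientation: [0.225, 0.974, 0.0, 0.0]
ft_force: [-0.7, 1.2, 5.8]
gripper_width: 13.5
grip_force: 59.9
time: 18.27
tcp_pos: [508.5, -148.4, 112.8]
orientation: [0.225, 0.974, -0.0, 0.0]
ft_force: [-2.5, 0.9, 7.2]
gripper_width: 13.6
grip_force: 60.0
```

```bash
python3 -m crank '[[[0,0,0.0007,0,0,0,0],[0,0,0.0013,0,0,0,0],[0,0,0.0013,0,0,0,0],[0,0,0.0013,0,0,0,0]]]'; python3 -m crank '[[[0,0,0.0005,0,0,0,0],[0,0,0.001,0,0,0,0],[0,0,0.001,0,0,0,0],[0,0,0.001,0,0,0,0]]]'
```

```text
time: 18.6
tcp_pos: [508.5, -148.4, 112.0]
orientation: [0.225, 0.974, -0.0, 0.0]
ft_force: [-3.5, 2.0, 9.9]
gripper_width: 13.4
grip_force: 60.1
time: 18.93
tcp_pos: [508.6, -148.5, 111.4]
orientation: [0.225, 0.974, -0.0, 0.0]
ft_force: [-2.7, 1.5, 10.8]
gripper_width: 13.5
grip_force: 60.3
```

```bash
python3 -m crank '[[[0,0,0.0005,0,0,0,0],[0,0,0.0008,0,0,0,0],[0,0,0.0008,0,0,0,0],[0,0,0.0008,0,0,0,0]]]'; python3 -m crank '[[[0,0,-0.0005,0,0,0,0],[0,0,-0.001,0,0,0,0],[0,0,-0.0015,0,0,0,0],[0,0,-0.002,0,0,0,0],[0,0,-0.0025,0,0,0,0],[0,0,-0.0025,0,0,0,0],[0,0,-0.0025,0,0,0,0]]]'
```

```text
time: 19.27
tcp_pos: [508.7, -148.5, 110.9]
orientation: [0.225, 0.974, -0.0, 0.0]
ft_force: [-4.2, 2.0, 13.2]
gripper_width: 13.9
grip_force: 60.4
time: 19.85
tcp_pos: [508.5, -148.4, 112.5]
orientation: [0.225, 0.974, -0.0, 0.0]
ft_force: [-3.3, 1.5, 9.2]
gripper_width: 13.5
grip_force: 60.4
```

```bash
python3 -m crank '[[[0,0,-0.0005,0,0,0,0],[0,0,-0.001,0,0,0,0],[0,0,-0.0015,0,0,0,0],[0,0,-0.002,0,0,0,0],[0,0,-0.0025,0,0,0,0],[0,0,-0.0025,0,0,0,0],[0,0,-0.0025,0,0,0,0]]]'
```

```text
time: 20.43
tcp_pos: [508.4, -148.4, 114.1]
orientation: [0.225, 0.974, 0.0, 0.0]
ft_force: [-1.4, 1.1, 4.4]
gripper_width: 13.2
grip_force: 60.0
```

```bash
python3 -m crank '[[[0,0,0,0,0,0,40],[0,0,0,0,0,0,60],[0,0,0,0,0,0,100],[0,0,0,0,0,0,100],[0,0,0,0,0,0,100],[0,0,0,0,0,0,100],[0,0,0,0,0,0,100],[0,0,0,0,0,0,100]]]'; python3 -m crank '[[[0,0,-0.01,0,0,0,100],[0,0,-0.03,0,0,0,100],[0,0,-0.06,0,0,0,100],[0,0,-0.09,0,0,0,100],[0,0,-0.12,0,0,0,100],[0,0,-0.12,0,0,0,100],[0,0,-0.12,0,0,0,100]]]'; python3 - <<'E'
from h import *
save('wrist','w6.png');save('side','s6.png')
a=cv2.imread('pics/w6.png');b=cv2.imread('pics/s6.png')
P=[508.4,-148.4,78]
u,v=proj('wrist',[P])[0].astype(int);p,q=proj('side',[P])[0].astype(int);print(u,v,p,q)
cv2.imwrite('pics/c6.png',np.hstack([cv2.resize(a[v-50:v+70,u-50:u+50],None,fx=4,fy=4,interpolation=2),cv2.resize(b[q-40:q+20,p-25:p+25],None,fx=8,fy=8,interpolation=2)]))
tips('side',['rod_tip'])
E
```

```text
time: 21.1
tcp_pos: [508.3, -148.4, 114.1]
orientation: [0.225, 0.974, -0.0, 0.0]
ft_force: [0.2, -0.3, -0.4]
gripper_width: 85.5
grip_force: 0.0
time: 21.68
tcp_pos: [510.2, -149.1, 237.9]
orientation: [0.225, 0.974, -0.001, 0.003]
ft_force: [0.4, 1.2, -0.6]
gripper_width: 85.5
grip_force: 0.0
322 214 300 190
side rod_tip [706.4   7.7   1.8] 0.56
```

View pics/c6.png

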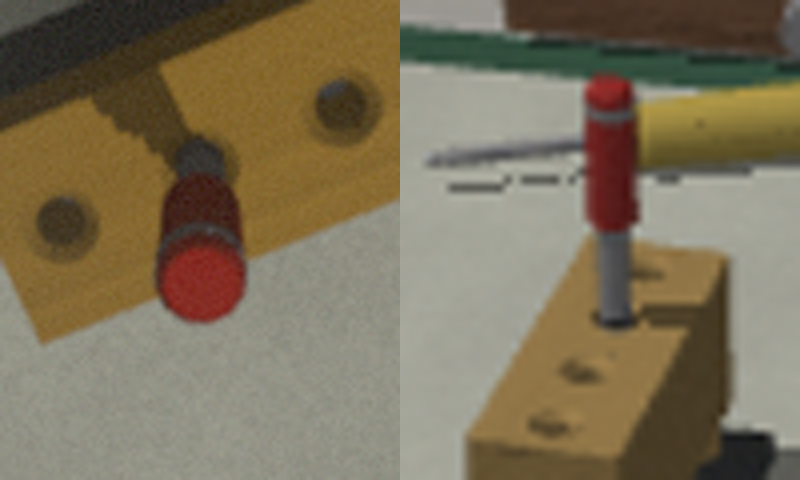

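The crop shows the rod standing upright in bore c, with only the 42 mm ring at the block's top and the robot clear of it.

```bash
python3 -c "
from station import robot
print(robot.close_job())"
```

```text
the job is handed in; nothing more can be done
None
```

The rod stands released and fully bottomed in hole_c, the deepest bore at 42 mm; hole_a measured 26 mm, hole_b 34 mm, hole_d went untested since only one bore is 42 mm, and the job was handed in at about 22 s.

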